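# Close the last tin and hold up the heaviest

### The job

The three green tins on the bench were loaded with packs of steel screws, aluminium rivets and plastic plugs, but nobody marked which is which: put the loose lid on the open tin, fully home, before lifting it. Then find the steel screws by weight: heft the tins in turn from left to right, each lifted well clear and straight up from its place, those you do not keep set down upright on the bench again. Finish while still holding the heaviest tin up in the gripper, upright and at least 10 cm above the bench, with the other two standing on the bench, the lid on and the things around left alone.

Things in the scene. Friction and masses are not known exactly. Their poses are not given: they have to be found in the camera images.
- tin_a_mid (a point): The open tin, at the left, middle or right of the row: round green tin 64 mm across, 80 mm high to its rim, loose on the bench; point on the axis half-way up (40 mm), z up. Wall 3 mm, mouth 58 mm across; a pack stands loose inside, 21 mm below the rim. When closed: Tip of the knob 99 mm up. Grasp it from above round the body, 55 to 70 mm up. 
- tin_a_mouth (a point): Centre of the open tin's mouth, in the plane of its rim, 80 mm above its underside; z up.
- tin_b_mid (a point): A closed tin: round green tin 64 mm across, 80 mm high to its rim, loose on the bench; point on the axis half-way up (40 mm), z up. Its fixed aluminium lid looks like the loose one. Tip of the knob 99 mm up. Grasp it from above round the body, 55 to 70 mm up. 
- tin_c_mid (a point): Another closed tin, just like tin_b, lid fixed: round green tin 64 mm across, 80 mm high to its rim, loose on the bench; point on the axis half-way up (40 mm), z up. Tip of the knob 99 mm up. Grasp it from above round the body, 55 to 70 mm up. 
- lid_knob (a point): The loose lid, 40 g, lying knob up: plug 52 mm across and 9 mm deep with a tapered foot, flange 62 mm across and 3 mm thick, round black knob 19 mm across, 16 mm high. Point on the axis in mid-knob, 20.5 mm above the plug's underside; z up out of the knob. It drops into the mouth until the flange rests on the rim, no force needed.
- lid_flange (a point): Underside of the loose lid's flange, on its axis, 9 mm above the plug's underside and 11.5 mm below mid-knob; z up. It meets the mouth's centre when the lid is home.
- tin_a: The same tin as tin_a_mid; origin at the centre of its underside, z up. With lid and pack a tin weighs 0.2 to 0.85 kg, the heaviest at least 0.15 kg more than the next; which one that is changes from start to start, and letter and looks tell nothing.
- tin_b: The same tin as tin_b_mid; origin at the centre of its underside, z up. With lid and pack a tin weighs 0.2 to 0.85 kg, the heaviest at least 0.15 kg more than the next; which one that is changes from start to start, and letter and looks tell nothing.
- tin_c: The same tin as tin_c_mid; origin at the centre of its underside, z up. With lid and pack a tin weighs 0.2 to 0.85 kg, the heaviest at least 0.15 kg more than the next; which one that is changes from start to start, and letter and looks tell nothing.
- lid: The same lid as lid_knob; origin at the centre of the plug's underside, z up.
- masking_tape: Bystander, leave alone: roll of masking tape lying flat, 104 mm across and 25 mm high, behind the tins; origin at the centre of its underside.
- marker: Bystander, leave alone: green and white marker pen, 135 mm, lying right of the tins; origin at the centre of its underside.
- tape_measure: Bystander, leave alone: yellow tape measure, 37x94x69 mm, behind the tins at the left; origin at the centre of its underside.
- screwdriver_2: Bystander, leave alone: red screwdriver, 191 mm, lying behind and right of the tins; origin at the centre of its underside.
There are look-alikes about, which are no part of the job. What is shaped like the lid but pink is not meant.

How it is judged:
By the outcome, as a careful person would: the job done as asked, in the order asked, and still so for the second after the job is handed in, while the arm keeps its last pose, push and grip.
It also fails if it takes over 72 s, if anything falls off the work surface, if the arm or the gripper's body presses on something with over 40 N, if the wrist force passes 120 N, or if a joint passes its speed limit or range.

### The arm

A 6-joint arm with a two-finger parallel gripper is mounted at the origin on a cart in front of the work surface, level with it; the furniture and walls round the work are solid. World frame = base frame: x ahead of the robot, y to its left, z up, the work surface at z = 0. Lengths are in m, angles in rad, forces in N, time in s.
With the tool pointing down it reaches from about 0.25 to 0.725 m from the base axis. Payload 4 kg.
Tool frame: the origin (TCP) lies midway between the tips of the shut fingers; the grasp point (between the pads) lies 19 mm behind it (bot.grip_point_offset is the distance from the TCP to the grasp point, in m); z points along the fingers, y is the line along which they close (so a half turn about z gives the same grasp; the last joint's range is limited). The gripper opens to 85 mm and grips with 20 to 120 N. Pads are 22 mm wide; open, the fingers measure 114 mm over their backs; the gripper's body (76 mm by 85 mm) begins 54 mm behind the grasp point. The pads swing forward as they close: fully open they stand 13 mm farther back than shut.
Start: joints at [1.154, 0.241, 0.005, 1.335, 0, 1.571], TCP at [0.202, 0.457, 0.231] pointing down, gripper open.
Joint ranges: [-2.72, 2.72], [-1.05, 1.87], [-1.09, 1.28], [-1.99, 2.15], [-1.42, 1.44], [-3.14, 3.14]. Speed limits (rad/s): [2.79, 2.79, 3.14, 3.14, 3.14, 3.14].

### API

Orientations are given as a unit quaternion [x, y, z, w].
In Python, from workcell import bot gives the robot as it stands.
- The arm moves only by the tool step_arm, never from a script. Its argument "targets" is text: rows parted by semicolons, each of 7 numbers parted by spaces: the opening, from -1 (shut) to 1 (fully open), so that 0 is half open, then the shift along the world's x, y, z normalised to -1 to 1, where 1 is 0.5 m, then the turn, a rotation vector about the world's x, y, z normalised to -1 to 1, where 1 is pi/4 rad. In form: gripper x y z wx wy wz; .... A call has 1 to 10 rows; each row is the pose to reach, as a shift and turn from the pose commanded when the call began; what a row does not reach only later rows make up. A row lasts 1/12 s, in which the tool goes at most 41.7 mm and 7.16 degrees, less where a joint would pass 70% of its speed; a pose out of reach is approached as far as the arm can. A call with a number of a shift or a turn outside -1 to 1 is refused whole. A call with a gripper value outside its range is refused whole. The fingers move at their own pace and stop on an object; the grip force is fixed at half the most. Time passes only in rows, so rows that repeat a pose let the fingers close. It gives the time, the measured TCP pose, the force, the opening and the grip force at its end, in the units of the state.
- bot.get_obs(): the state, without advancing time (a new reading comes with each control period).
- bot.camera(name): name is "scene" or "top" or "wrist"; returns the picture (480x640x3 uint8, red, green, blue); there is no depth.
- bot.camera_info(name): a dict with "vertical_fov" (degrees; the focal length in pixels is half the picture's height over the tangent of half this angle, whatever the lens; pixels are square), "cx", "cy" (the principal point, pixels), "pose" (4x4, takes a point from camera to world coordinates). Camera axes: x right, y up, looking along -z (the intrinsics and any distortion apply to the point x, -y, -z); pixel columns grow to the right and rows downward; lengths in m; the calibration is good to about 2 mm. A picture is of the moment at which its call begins: read the wrist's pose just before it. camera_info takes no time and is no camera call; for the wrist camera it gives the pose at the moment of the call.
- bot.job_done(): hands the job in; it is judged then, once.
The state is a dict: "clock": time; "joint_pos": joint angles; "joint_vel": joint speeds; "tau": joint torques, N m; "eef_pos": TCP position; "tool_rot": TCP orientation; "ft_force": force on the tool from outside, world axes, zero at the start; "ft_torque": the same for the moment, N m; "grip_width": finger opening in m; "grasp_force": force on a finger pad.
Only numpy, scipy, OpenCV 4.12 (cv2) and the standard library are available. Lean on these libraries where they do the work, as an engineer would, in place of code of your own. Each camera call takes 0.05 s, during which the arm holds its last target. There are 200 camera calls.

## Working session

There is one attempt and no reset: what is moved stays moved. The work goes in short steps, Python scripts to look and compute and a tool call to move; the robot and the scene stay as the last step left them, time stands still between calls to the robot, and variables do not carry over. Pictures are saved under pics/ and viewed, at most 10 in all, crops included, and the job is handed in when it is done.

Besides the shell and the picture viewer there is one more tool, called after "Request:" as name(argument=value, ...) on one line, values as JSON. step_arm: Moves the arm, as the interface text tells. Scaled input: -1 to 1 covers 0.5 m each way for a shift and pi/4 rad each way for a turn. Its arguments: {"type":"object","properties":{"targets":{"type":"string"}},"required":["targets"]}

```bash
mkdir -p pics; ls; python3 - <<'E'
from workcell import bot
import cv2,numpy as np
o=bot.get_obs()
for k,v in o.items(): print(k,np.round(v,3))
for n in("top","scene"):
    cv2.imwrite(f"pics/{n}1.png",bot.camera(n)[:,:,::-1]); i=bot.camera_info(n); print(n,i)
print(bot.camera_info("wrist"))
E
```

```text
pics
clock 0.0
joint_pos [ 1.154  0.241  0.004  1.335 -0.     1.571]
joint_vel [ 0.     0.001  0.001 -0.     0.002 -0.   ]
tau [-1.0000e-03 -3.7232e+01  2.5241e+01  1.7000e-02 -0.0000e+00 -0.0000e+00]
eef_pos [0.202 0.457 0.23 ]
tool_rot [ 0.207  0.978 -0.001 -0.   ]
ft_force [-0.015 -0.405  0.202]
ft_torque [-0.017  0.    -0.002]
grasp_force 0.0
grip_width 0.086
top {'vertical_fov': 47.92645199129147, 'cx': 320.0977234343598, 'cy': 238.3414486620836, 'pose': array([[ 1.55824196e-03,  9.89219128e-01, -1.46434589e-01,
         4.23073519e-01],
       [-9.99998022e-01,  1.72239816e-03,  9.94234579e-04,
        -1.91482137e-02],
       [ 1.23573453e-03,  1.46432750e-01,  9.89219856e-01,
         1.46696359e+00],
       [ 0.00000000e+00,  0.00000000e+00,  0.00000000e+00,
         1.00000000e+00]])}
scene {'vertical_fov': 53.46371652547955, 'cx': 327.2640992111702, 'cy': 230.60608086800136, 'pose': array([[ 0.76052262,  0.34071607, -0.55273674, -0.03550729],
       [-0.6490059 ,  0.42499649, -0.6310066 , -0.80338799],
       [ 0.01991708,  0.8386242 ,  0.54434618,  0.77301056],
       [ 0.        ,  0.        ,  0.        ,  1.        ]])}
{'vertical_fov': 62.56868581311475, 'cx': 316.8987014909877, 'cy': 232.6080583701348, 'pose': array([[ 4.05362522e-01, -8.70131496e-01, -2.80272021e-01,
         1.30509544e-01],
       [ 9.14155999e-01,  3.85777869e-01,  1.24475881e-01,
         4.87914025e-01],
       [-1.87641764e-04, -3.06670206e-01,  9.51815817e-01,
         3.72871451e-01],
       [ 0.00000000e+00,  0.00000000e+00,  0.00000000e+00,
         1.00000000e+00]])}
```

View pics/top1.png

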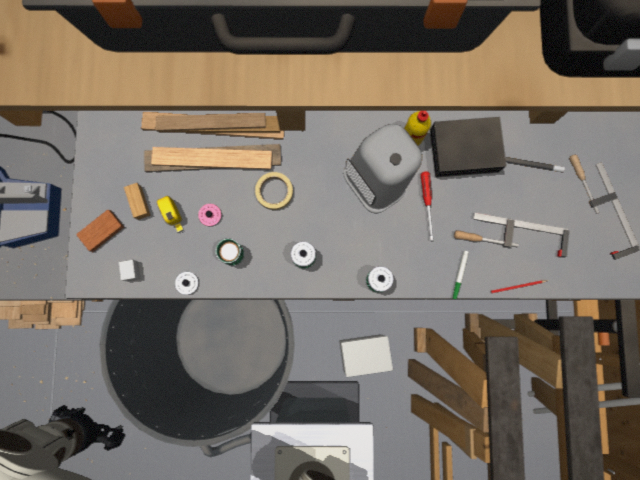

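View pics/scene1.png

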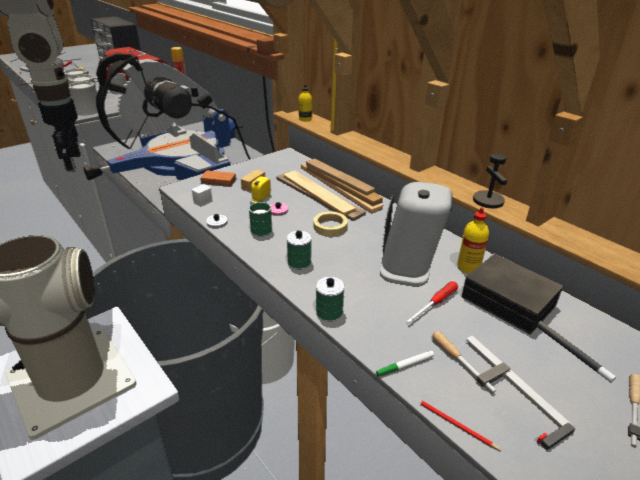

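The top view shows the silver lid at (187,283), the pink look-alike at (209,215), the open tin at the left (229,251), and closed tins at (303,254) and (380,279). Their fixed lids look like the loose one. I choose the silver lid at (187,283), which lies on the bench by itself.

```bash
cat > h.py <<'E'
from workcell import bot
import cv2,numpy as np
from scipy.spatial.transform import Rotation as R
def ray(i,u,v,z):
    f=240/np.tan(np.radians(i["vertical_fov"])/2); P=np.array(i["pose"])
    d=P[:3,:3]@np.array([(u-i["cx"])/f,-(v-i["cy"])/f,-1]); o=P[:3,3]
    return (o+d*(z-o[2])/d[2])
def proj(i,p):
    f=240/np.tan(np.radians(i["vertical_fov"])/2); P=np.array(i["pose"])
    c=P[:3,:3].T@(np.array(p)-P[:3,3]); return i["cx"]+f*c[0]/-c[2], i["cy"]-f*c[1]/-c[2]
E
python3 - <<'E'
from h import *
i=bot.camera_info("top")
for n,u,v,z in (("lid",187,283,.012),("lidknobtop",187,282.5,.028),("mouth",229.5,250.5,.08),("b",303,255,.083),("c",380,279.5,.083),("pink",209,215,.012),("tapem",170,210,.06),("block",127,270,.03)):
    print(n,np.round(ray(i,u,v,z),3))
print(R.from_quat(bot.get_obs()["tool_rot"]).as_matrix().round(3))
a=cv2.imread("pics/top1.png")[195:310,100:420]; cv2.imwrite("pics/crop1.png",cv2.resize(a,None,fx=2.5,fy=2.5,interpolation=cv2.INTER_CUBIC))
E
```

```text
lid [0.516 0.337 0.012]
lidknobtop [0.517 0.333 0.028]
mouth [0.596 0.214 0.08 ]
b [0.584 0.023 0.083]
c [ 0.522 -0.174  0.083]
pink [0.703 0.284 0.012]
tapem [0.707 0.378 0.06 ]
block [0.55  0.494 0.03 ]
[[-0.914  0.405 -0.001]
 [ 0.405  0.914 -0.002]
 [ 0.    -0.002 -1.   ]]
```

View pics/crop1.png

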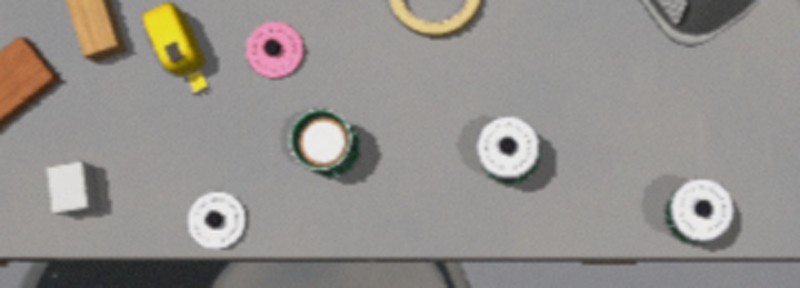

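The crop confirms it: a silver lid with black knob lying alone at the front left, an open tin with a pack inside, and two closed tins. Next I move above the lid.

Request:
step_arm(targets="1 0.628 -0.242 -0.06 0 0 0;1 0.628 -0.242 -0.06 0 0 0;1 0.628 -0.242 -0.06 0 0 0;1 0.628 -0.242 -0.06 0 0 0;1 0.628 -0.242 -0.06 0 0 0;1 0.628 -0.242 -0.06 0 0 0;1 0.628 -0.242 -0.06 0 0 0;1 0.628 -0.242 -0.06 0 0 0;1 0.628 -0.242 -0.06 0 0 0;1 0.628 -0.242 -0.06 0 0 0")

```text
clock: 0.93
eef_pos: [0.5181, 0.3342, 0.1993]
tool_rot: [0.209, 0.978, -0.001, -0.001]
ft_force: [-0.5, 0.4, -0.2]
grip_width: 0.0854
grasp_force: 0.0
```

```bash
python3 - <<'E'
from h import *
o=bot.get_obs();i=bot.camera_info("wrist")
a=bot.camera("wrist"); cv2.imwrite("pics/w1.png",a[:,:,::-1])
print(o["clock"],o["eef_pos"],o["joint_pos"],o["joint_vel"].round(2))
print(proj(i,[.516,.336,.0285]))
E
```

```text
0.9333 [0.51814186 0.33418355 0.1993212 ] [ 5.72848355e-01  4.91369029e-01  2.87478042e-01  1.36963398e+00
 -4.18015299e-05  9.94097093e-01] [ 0.06 -0.04 -0.04  0.01  0.02  0.01]
(np.float64(318.61437116278995), np.float64(203.12890251467118))
```

View pics/w1.png

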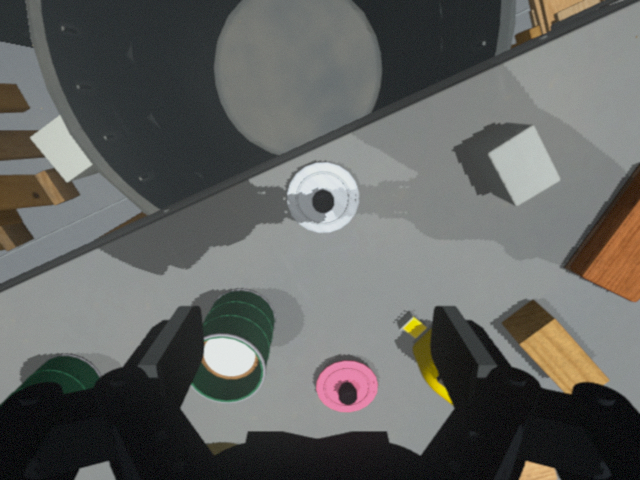

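The wrist view shows the lid's flange centred at (323,197) with the knob tip at (323,201), the open tin's rim centred near (231,367), and the pink one at (347,385).

```bash
python3 - <<'E'
from h import *
i=bot.camera_info("wrist")
print(ray(i,323,197,.012),ray(i,323,201,.028),ray(i,231,367.5,.08))
for x in(287,359): print(ray(i,x,197,.012)[:2])
for y in(161,234): print(ray(i,323,y,.012)[:2])
for x in(193,271): print(ray(i,x,365,.08)[:2])
E
```

```text
[0.5147496  0.34112332 0.012     ] [0.51442749 0.34101219 0.028     ] [0.5958382  0.22557685 0.08      ]
[0.50222835 0.31304893]
[0.52727029 0.36919645]
[0.48683142 0.35341938]
[0.54514287 0.32773714]
[0.58169977 0.19952331]
[0.6065292  0.25521277]
```

Request:
step_arm(targets="0 -0.003 0.01 -0.262 0 0 0;0 -0.003 0.01 -0.262 0 0 0;0 -0.003 0.01 -0.262 0 0 0;0 -0.003 0.01 -0.262 0 0 0;0 -0.003 0.01 -0.262 0 0 0;0 -0.003 0.01 -0.262 0 0 0;0 -0.003 0.01 -0.262 0 0 0")

```text
clock: 1.57
eef_pos: [0.5164, 0.3431, 0.0739]
tool_rot: [0.206, 0.978, 0.002, 0.002]
ft_force: [-1.2, 0.1, 0.1]
grip_width: 0.0432
grasp_force: 0.0
```

```bash
python3 - <<'E'
from h import *
o=bot.get_obs();i=bot.camera_info("wrist")
a=bot.camera("wrist"); cv2.imwrite("pics/w2.png",a[:,:,::-1])
print(o["clock"],o["eef_pos"],o["grip_width"],o["joint_vel"].round(2))
print(proj(i,[.5146,.341,.0285]),proj(i,[.5146,.341,.012]))
E
```

```text
1.5667 [0.5164325  0.3430633  0.07387899] 0.04316853666171252 [-0.01 -0.01  0.01 -0.01 -0.    0.  ]
(np.float64(312.25520761217035), np.float64(263.695961904269)) (np.float64(312.3922651329649), np.float64(252.2062838260809))
```

View pics/w2.png

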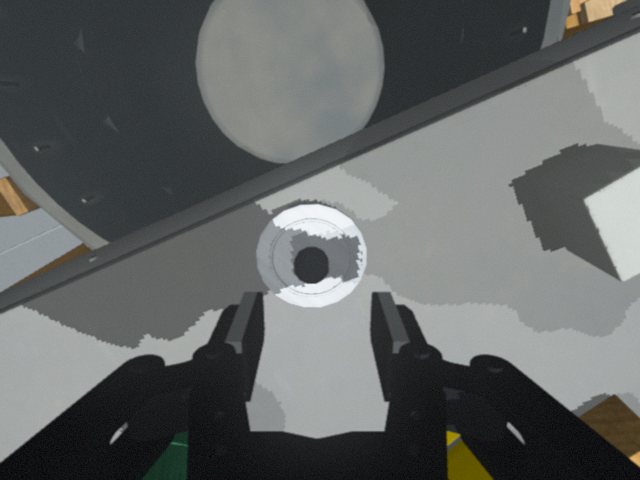

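The knob tip sits at (312,265), which agrees with the prediction, and the fingers at x≈317 straddle it. I descend.

Request:
step_arm(targets="0 -0.004 -0.004 -0.06 0 0 0;0 -0.004 -0.004 -0.11 0 0 0;0 -0.004 -0.004 -0.11 0 0 0;0 -0.004 -0.004 -0.11 0 0 0;0 -0.004 -0.004 -0.11 0 0 0")

```text
clock: 2.03
eef_pos: [0.5145, 0.3402, 0.0178]
tool_rot: [0.207, 0.978, 0.001, 0.001]
ft_force: [0.1, 0.3, 0.9]
grip_width: 0.0429
grasp_force: 0.0
```

Go down 3 mm more, then close and settle.

Request:
step_arm(targets="0 0 0 -0.006 0 0 0;0 0 0 -0.006 0 0 0;-1 0 0 -0.006 0 0 0;-1 0 0 -0.006 0 0 0;-1 0 0 -0.006 0 0 0;-1 0 0 -0.006 0 0 0;-1 0 0 -0.006 0 0 0;-1 0 0 -0.006 0 0 0;-1 0 0 -0.006 0 0 0;-1 0 0 -0.006 0 0 0")

```text
clock: 2.87
eef_pos: [0.5134, 0.3396, 0.0134]
tool_rot: [0.207, 0.978, 0.001, 0.001]
ft_force: [-1.0, -0.2, 6.0]
grip_width: 0.0157
grasp_force: 58.5
```

Request:
step_arm(targets="-1 0 0 0.04 0 0 0;-1 0 0 0.10 0 0 0;-1 0 0 0.17 0 0 0;-1 0 0 0.25 0 0 0;-1 0 0 0.32 0 0 0;-1 0 0 0.36 0 0 0;-1 0 0 0.36 0 0 0;-1 0 0 0.36 0 0 0")

```text
clock: 3.53
eef_pos: [0.5137, 0.3397, 0.1937]
tool_rot: [0.207, 0.978, 0.001, 0.001]
ft_force: [-0.6, -0.3, -0.7]
grip_width: 0.0157
grasp_force: 58.9
```

Request:
step_arm(targets="-1 0.05 -0.056 0 0 0 0;-1 0.10 -0.112 0 0 0 0;-1 0.15 -0.17 0 0 0 0;-1 0.20 -0.23 0 0 0 0;-1 0.254 -0.284 0 0 0 0;-1 0.254 -0.284 0 0 0 0;-1 0.254 -0.284 0 0 0 0;-1 0.254 -0.284 0 0 0 0;-1 0.254 -0.284 0 0 0 0")

```text
clock: 4.28
eef_pos: [0.6386, 0.198, 0.1909]
tool_rot: [0.206, 0.978, -0.001, -0.001]
ft_force: [-0.2, -0.3, -0.9]
grip_width: 0.0155
grasp_force: 58.9
```

```bash
python3 - <<'E'
from h import *
o=bot.get_obs();i=bot.camera_info("wrist")
a=bot.camera("wrist"); cv2.imwrite("pics/w3.png",a[:,:,::-1])
print(o["clock"],o["eef_pos"],o["tool_rot"].round(4),o["grip_width"],o["joint_vel"].round(2),o["ft_force"])
print(proj(i,[.596,.217,.08]))
E
```

```text
4.2833 [0.63860593 0.19798817 0.19085767] [ 2.063e-01  9.785e-01 -5.000e-04 -1.300e-03] 0.015455346433478307 [ 0.01 -0.02  0.01  0.   -0.   -0.  ] [-0.18375028 -0.28043716 -0.88342816]
(np.float64(318.02732567985737), np.float64(157.95623300240695))
```

View pics/w3.png

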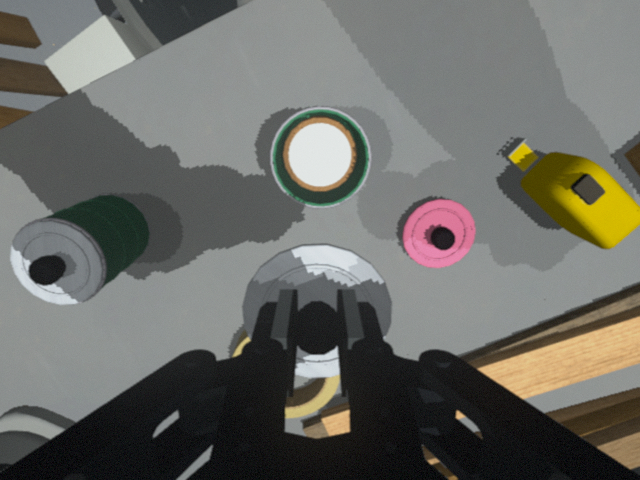

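The lid hangs level: its flange is centred near (318,310), and the tin's rim is centred near (320.5,157), close to the prediction (318,158).

```bash
python3 - <<'E'
from h import *
from scipy.optimize import least_squares
i=bot.camera_info("wrist"); a=cv2.imread("pics/w3.png"); hsv=cv2.cvtColor(a,cv2.COLOR_BGR2HSV)
m=((hsv[...,0]>65)&(hsv[...,0]<95)&(hsv[...,1]>70)).astype(np.uint8); m[:, :250]=0;m[:90]=0;m[230:]=0;m[:,400:]=0
c=max(cv2.findContours(m,0,1)[0],key=cv2.contourArea); e=cv2.fitEllipse(cv2.convexHull(c)); print(e)
h=cv2.convexHull(c)[:,0]; P=np.array([ray(i,u,v,.08)[:2] for u,v in h.astype(float)])
r=least_squares(lambda q:np.hypot(P[:,0]-q[0],P[:,1]-q[1])-q[2],[.6,.217,.032]); print("tin",r.x,abs(r.fun).max())
z=.1895
for p in((243,310),(392,310),(317,244),(317,377)): print(ray(i,*p,z))
E
```

```text
((320.2688293457031, 157.42164611816406), (94.82152557373047, 96.0680160522461), 6.213266849517822)
tin [0.59752474 0.21833823 0.03023767] 0.00017938271192707855
[0.62770525 0.1695107  0.1895    ]
[0.65236432 0.22535124 0.1895    ]
[0.61373    0.20880561 0.1895    ]
[0.66982091 0.18406419 0.1895    ]
```

Request:
step_arm(targets="-1 -0.086 0.042 0 0 0 0;-1 -0.086 0.042 0 0 0 0;-1 -0.086 0.042 -0.07 0 0 0;-1 -0.086 0.042 -0.14 0 0 0;-1 -0.086 0.042 -0.176 0 0 0;-1 -0.086 0.042 -0.176 0 0 0;-1 -0.086 0.042 -0.176 0 0 0;-1 -0.086 0.042 -0.176 0 0 0")

```text
clock: 5.0
eef_pos: [0.5975, 0.2194, 0.1063]
tool_rot: [0.206, 0.979, 0.001, 0.001]
ft_force: [0.3, 0.0, 0.9]
grip_width: 0.0156
grasp_force: 58.9
```

Request:
step_arm(targets="-1 -0.004 -0.001 0 0 0 0;-1 -0.004 -0.001 0 0 0 0;-1 -0.004 -0.001 -0.012 0 0 0;-1 -0.004 -0.001 -0.024 0 0 0;-1 -0.004 -0.001 -0.034 0 0 0;-1 -0.004 -0.001 -0.034 0 0 0;-1 -0.004 -0.001 -0.034 0 0 0")

```text
clock: 5.58
eef_pos: [0.5943, 0.2176, 0.0863]
tool_rot: [0.207, 0.978, -0.0, -0.001]
ft_force: [-0.1, 1.5, -1.8]
grip_width: 0.0155
grasp_force: 58.8
```

The plug is in with no resistance. I lower the last bit and release.

Request:
step_arm(targets="-1 0 0 -0.003 0 0 0;-1 0 0 -0.003 0 0 0;0 0 0 -0.003 0 0 0;0 0 0 -0.003 0 0 0;0 0 0 -0.003 0 0 0;0 0 0 0.01 0 0 0;0 0 0 0.06 0 0 0;0 0 0 0.12 0 0 0;0 0 0 0.18 0 0 0;0 0 0 0.18 0 0 0")

```text
clock: 6.42
eef_pos: [0.5986, 0.2189, 0.1855]
tool_rot: [0.207, 0.978, 0.003, 0.006]
ft_force: [-0.0, 1.3, 1.0]
grip_width: 0.0429
grasp_force: 0.0
```

Request:
step_arm(targets="1 0.03 -0.014 0 0 0 0;1 0.03 -0.014 0 0 0 0;1 0.03 -0.014 0 0 0 0")

```text
clock: 6.67
eef_pos: [0.6103, 0.2104, 0.1776]
tool_rot: [0.207, 0.978, 0.0, 0.0]
ft_force: [-0.5, 0.7, 0.7]
grip_width: 0.0771
grasp_force: 0.0
```

```bash
python3 - <<'E'
from h import *
o=bot.get_obs();i=bot.camera_info("wrist")
a=bot.camera("wrist"); cv2.imwrite("pics/w4.png",a[:,:,::-1])
print(o["clock"],o["eef_pos"],o["tool_rot"].round(4),o["grip_width"],o["joint_vel"].round(2),o["ft_force"])
for z in(.08,.083,.099,0): print(z,proj(i,[.5973,.218,z]))
E
```

```text
6.6667 [0.61026604 0.21036381 0.17755891] [2.074e-01 9.783e-01 1.000e-04 2.000e-04] 0.07707637971860942 [ 0.01  0.   -0.03  0.    0.01  0.  ] [-0.50982795  0.67511251  0.68584481]
0.08 (np.float64(320.1692552985373), np.float64(211.2147827866364))
0.083 (np.float64(320.2173593545107), np.float64(212.45067987807872))
0.099 (np.float64(320.49411314300335), np.float64(219.56108242777026))
0 (np.float64(319.1993265169742), np.float64(186.29521756945473))
```

View pics/w4.png

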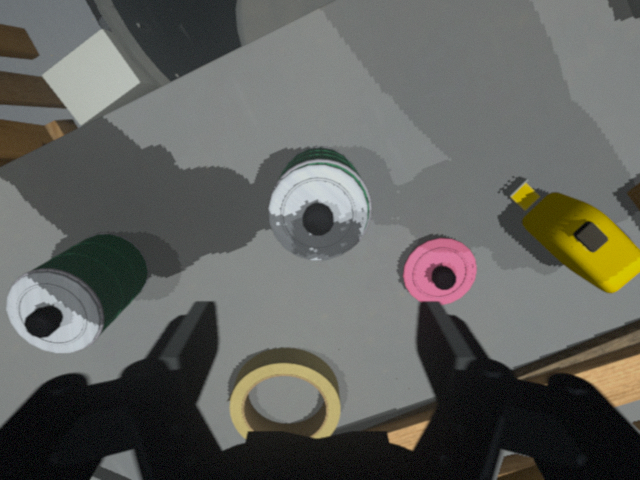

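The lid is home: its flange is at (319,211) and the knob tip at (318.5,218.5), against a prediction of (320,212) and (320,219.6). Next I heft the left tin.

Request:
step_arm(targets="1 -0.026 0.015 0 0 0 0;1 -0.026 0.015 0 0 0 0;1 -0.026 0.015 -0.07 0 0 0;1 -0.026 0.015 -0.14 0 0 0;1 -0.026 0.015 -0.2 0 0 0;1 -0.026 0.015 -0.25 0 0 0;1 -0.026 0.015 -0.275 0 0 0;1 -0.026 0.015 -0.275 0 0 0;1 -0.026 0.015 -0.275 0 0 0")

```text
clock: 7.47
eef_pos: [0.5961, 0.218, 0.0389]
tool_rot: [0.207, 0.978, -0.001, -0.001]
ft_force: [0.9, -0.4, 0.4]
grip_width: 0.0851
grasp_force: 0.0
```

Request:
step_arm(targets="-1 0 0 0 0 0 0;-1 0 0 0 0 0 0;-1 0 0 0 0 0 0;-1 0 0 0 0 0 0;-1 0 0 0 0 0 0;-1 0 0 0 0 0 0")

```text
clock: 7.97
eef_pos: [0.5982, 0.2182, 0.0423]
tool_rot: [0.207, 0.978, 0.001, 0.002]
ft_force: [-0.4, -2.5, 6.3]
grip_width: 0.0636
grasp_force: 67.3
```

Request:
step_arm(targets="-1 0 0 0.02 0 0 0;-1 0 0 0.06 0 0 0;-1 0 0 0.11 0 0 0;-1 0 0 0.16 0 0 0;-1 0 0 0.21 0 0 0;-1 0 0 0.25 0 0 0;-1 0 0 0.26 0 0 0;-1 0 0 0.26 0 0 0;-1 0 0 0.26 0 0 0;-1 0 0 0.26 0 0 0")

```text
clock: 8.8
eef_pos: [0.5953, 0.2177, 0.167]
tool_rot: [0.207, 0.978, -0.001, -0.002]
ft_force: [0.0, -0.4, -8.7]
grip_width: 0.0637
grasp_force: 68.8
```

Request:
step_arm(targets="-1 0 0 0 0 0 0;-1 0 0 0 0 0 0;-1 0 0 0 0 0 0;-1 0 0 0 0 0 0;-1 0 0 0 0 0 0;-1 0 0 0 0 0 0")

```text
clock: 9.3
eef_pos: [0.5969, 0.2182, 0.1697]
tool_rot: [0.207, 0.978, -0.0, -0.0]
ft_force: [-0.3, 0.3, -7.5]
grip_width: 0.0636
grasp_force: 68.7
```

```bash
python3 - <<'E'
from h import *
o=bot.get_obs();print(o["clock"],o["eef_pos"],o["tool_rot"].round(4),o["grip_width"],o["ft_force"],o["tau"],o["joint_pos"])
E
```

```text
9.3 [0.5969435  0.21819044 0.16974427] [ 0.2069  0.9784 -0.     -0.    ] 0.06360664167655719 [-0.26539199  0.32414457 -7.53924101] [-1.20266054e-05 -5.59511197e+01  2.81427276e+01  1.63357286e-02
  3.03668014e-03  3.03665684e-05] [3.50421483e-01 5.41582663e-01 2.92424954e-01 1.32166218e+00
 1.20226180e-05 7.67263009e-01]
```

Left tin weighs about 7.5 N. I set it back down.

Request:
step_arm(targets="-1 0 0 -0.05 0 0 0;-1 0 0 -0.1 0 0 0;-1 0 0 -0.15 0 0 0;-1 0 0 -0.2 0 0 0;-1 0 0 -0.235 0 0 0;-1 0 0 -0.25 0 0 0;-1 0 0 -0.254 0 0 0;-1 0 0 -0.256 0 0 0;-1 0 0 -0.257 0 0 0;-1 0 0 -0.257 0 0 0")

```text
clock: 10.13
eef_pos: [0.5975, 0.2183, 0.0424]
tool_rot: [0.207, 0.978, 0.0, 0.001]
ft_force: [-1.6, -1.1, -5.1]
grip_width: 0.0637
grasp_force: 69.1
```

Request:
step_arm(targets="-1 0 0 -0.003 0 0 0;-1 0 0 -0.003 0 0 0;1 0 0 -0.003 0 0 0;1 0 0 -0.003 0 0 0;1 0 0 -0.003 0 0 0;1 0 0 0.05 0 0 0;1 0 0 0.12 0 0 0;1 0 0 0.2 0 0 0;1 0 0 0.28 0 0 0;1 0 0 0.28 0 0 0")

```text
clock: 10.97
eef_pos: [0.6022, 0.2202, 0.1923]
tool_rot: [0.207, 0.978, 0.005, 0.008]
ft_force: [1.6, -0.3, 1.4]
grip_width: 0.0853
grasp_force: 0.0
```

Request:
step_arm(targets="1 0 -0.08 0 0 0 0;1 0 -0.16 0 0 0 0;1 0 -0.24 0 0 0 0;1 0.006 -0.32 0 0 0 0;1 0.006 -0.4 0 0 0 0;1 0.006 -0.4 0 0 0 0;1 0.006 -0.4 0 0 0 0;1 0.006 -0.4 0 0 0 0")

```text
clock: 11.63
eef_pos: [0.6004, 0.0181, 0.1817]
tool_rot: [0.207, 0.978, 0.0, 0.001]
ft_force: [-0.2, 1.0, -0.6]
grip_width: 0.0851
grasp_force: 0.0
```

```bash
python3 - <<'E'
from h import *
o=bot.get_obs();i=bot.camera_info("wrist")
a=bot.camera("wrist"); cv2.imwrite("pics/w5.png",a[:,:,::-1])
print(o["clock"],o["eef_pos"],o["joint_pos"].round(2),o["ft_force"])
print(proj(i,[.584,.023,.083]),proj(i,[.584,.023,.099]))
E
```

```text
11.6333 [0.60043861 0.01810993 0.18168849] [0.03 0.46 0.2  1.3  0.   0.45] [-0.22692699  1.00583602 -0.59975409]
(np.float64(313.78146612093514), np.float64(207.46738586726767)) (np.float64(313.65376350732413), np.float64(214.1715805391856))
```

View pics/w5.png

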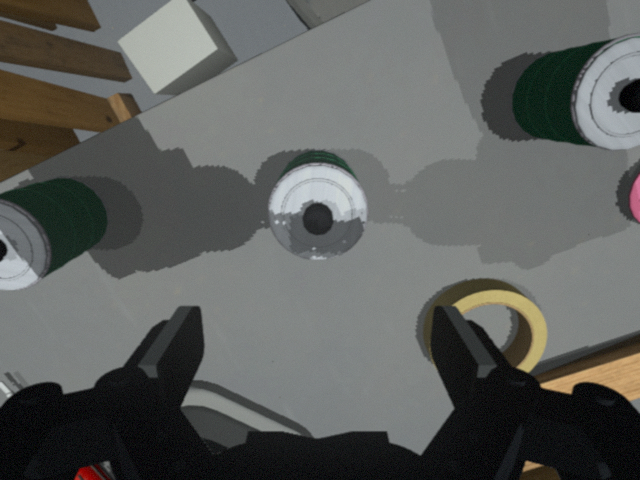

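The middle tin's lid is at (318.5,211) with its knob tip at (318,218).

```bash
python3 - <<'E'
from h import *
i=bot.camera_info("wrist"); e=bot.get_obs()["eef_pos"]
for p in((318.5,211,.083),(318,218,.099)): q=ray(i,*p); print(q,((q-e)/.5).round(3))
E
```

```text
[0.58711719 0.02559122 0.083     ] [-0.026  0.013 -0.197]
[0.58700607 0.02520461 0.099     ] [-0.027  0.013 -0.165]
```

Request:
step_arm(targets="1 -0.026 0.014 0 0 0 0;1 -0.026 0.014 0 0 0 0;1 -0.026 0.014 -0.07 0 0 0;1 -0.026 0.014 -0.14 0 0 0;1 -0.026 0.014 -0.2 0 0 0;1 -0.026 0.014 -0.25 0 0 0;1 -0.026 0.014 -0.282 0 0 0;1 -0.026 0.014 -0.282 0 0 0;1 -0.026 0.014 -0.282 0 0 0")

```text
clock: 12.43
eef_pos: [0.5865, 0.0263, 0.0395]
tool_rot: [0.206, 0.979, -0.0, -0.001]
ft_force: [-0.1, -0.2, 0.6]
grip_width: 0.0855
grasp_force: 0.0
```

Request:
step_arm(targets="-1 0 0 0 0 0 0;-1 0 0 0 0 0 0;-1 0 0 0 0 0 0;-1 0 0 0 0 0 0;-1 0 0 0 0 0 0;-1 0 0 0 0 0 0")

```text
clock: 12.93
eef_pos: [0.589, 0.0252, 0.0429]
tool_rot: [0.207, 0.978, 0.001, 0.003]
ft_force: [0.2, 0.4, 6.1]
grip_width: 0.0627
grasp_force: 67.0
```

Request:
step_arm(targets="-1 0 0 0.02 0 0 0;-1 0 0 0.06 0 0 0;-1 0 0 0.11 0 0 0;-1 0 0 0.16 0 0 0;-1 0 0 0.21 0 0 0;-1 0 0 0.25 0 0 0;-1 0 0 0.26 0 0 0;-1 0 0 0.26 0 0 0;-1 0 0 0.26 0 0 0;-1 0 0 0.26 0 0 0")

```text
clock: 13.77
eef_pos: [0.5854, 0.0251, 0.1681]
tool_rot: [0.207, 0.978, -0.0, -0.002]
ft_force: [-1.2, 0.6, -4.8]
grip_width: 0.0624
grasp_force: 67.0
```

Request:
step_arm(targets="-1 0 0 0 0 0 0;-1 0 0 0 0 0 0;-1 0 0 0 0 0 0;-1 0 0 0 0 0 0;-1 0 0 0 0 0 0;-1 0 0 0 0 0 0")

```text
clock: 14.27
eef_pos: [0.5869, 0.0252, 0.1702]
tool_rot: [0.207, 0.978, -0.0, -0.0]
ft_force: [0.6, -1.3, -4.3]
grip_width: 0.0623
grasp_force: 67.0
```

```bash
python3 - <<'E'
from h import *
o=bot.get_obs();print(o["clock"],o["eef_pos"],o["tool_rot"].round(4),o["grip_width"],o["ft_force"],o["tau"],o["joint_pos"])
E
```

```text
14.2667 [0.5868932  0.02519256 0.17018175] [ 2.069e-01  9.784e-01 -0.000e+00 -1.000e-04] 0.062261218792749054 [ 0.60641304 -1.29791411 -4.34008971] [-3.83021297e-04 -4.87466061e+01  2.63351029e+01  5.61050852e-03
 -2.40777743e-03 -1.57222399e-05] [4.28851558e-02 4.44434375e-01 1.36526424e-01 1.26307653e+00
 2.67114896e-05 4.59727782e-01]
```

Middle tin weighs about 4.4 N. I set it down and go to the right tin, with its top-view estimate at (0.522,-0.174).

Request:
step_arm(targets="-1 0 0 -0.05 0 0 0;-1 0 0 -0.1 0 0 0;-1 0 0 -0.15 0 0 0;-1 0 0 -0.2 0 0 0;-1 0 0 -0.235 0 0 0;-1 0 0 -0.25 0 0 0;-1 0 0 -0.254 0 0 0;-1 0 0 -0.257 0 0 0;-1 0 0 -0.258 0 0 0;-1 0 0 -0.258 0 0 0")

```text
clock: 15.1
eef_pos: [0.5871, 0.0251, 0.043]
tool_rot: [0.207, 0.978, 0.0, 0.0]
ft_force: [-5.0, -0.4, 3.7]
grip_width: 0.0623
grasp_force: 68.3
```

Request:
step_arm(targets="-1 0 0 -0.002 0 0 0;-1 0 0 -0.002 0 0 0;1 0 0 -0.002 0 0 0;1 0 0 -0.002 0 0 0;1 0 0 -0.002 0 0 0;1 0 0 0.05 0 0 0;1 0 0 0.12 0 0 0;1 0 0 0.2 0 0 0;1 0 0 0.28 0 0 0;1 0 0 0.28 0 0 0")

```text
clock: 15.93
eef_pos: [0.5926, 0.0255, 0.1912]
tool_rot: [0.207, 0.978, 0.002, 0.009]
ft_force: [0.9, -0.2, 2.2]
grip_width: 0.0853
grasp_force: 0.0
```

Request:
step_arm(targets="1 -0.02 -0.08 0 0 0 0;1 -0.05 -0.16 0 0 0 0;1 -0.08 -0.24 0 0 0 0;1 -0.1 -0.32 0 0 0 0;1 -0.104 -0.4 0 0 0 0;1 -0.104 -0.41 0 0 0 0;1 -0.104 -0.41 0 0 0 0;1 -0.104 -0.41 0 0 0 0")

```text
clock: 16.6
eef_pos: [0.5352, -0.18, 0.1812]
tool_rot: [0.208, 0.978, 0.0, 0.0]
ft_force: [0.9, -0.1, 0.2]
grip_width: 0.0857
grasp_force: 0.0
```

```bash
python3 - <<'E'
from h import *
o=bot.get_obs();i=bot.camera_info("wrist")
a=bot.camera("wrist"); cv2.imwrite("pics/w6.png",a[:,:,::-1])
print(o["clock"],o["eef_pos"],o["joint_pos"].round(2),o["ft_force"])
print(proj(i,[.522,-.174,.083]),proj(i,[.522,-.174,.099]))
E
```

```text
16.6 [ 0.53519328 -0.18000386  0.18121612] [-0.32  0.39  0.09  1.26  0.    0.09] [ 0.94755629 -0.14611813  0.18519772]
(np.float64(317.5188503600335), np.float64(211.68379106256975)) (np.float64(317.6250868468826), np.float64(218.6335973880794))
```

View pics/w6.png

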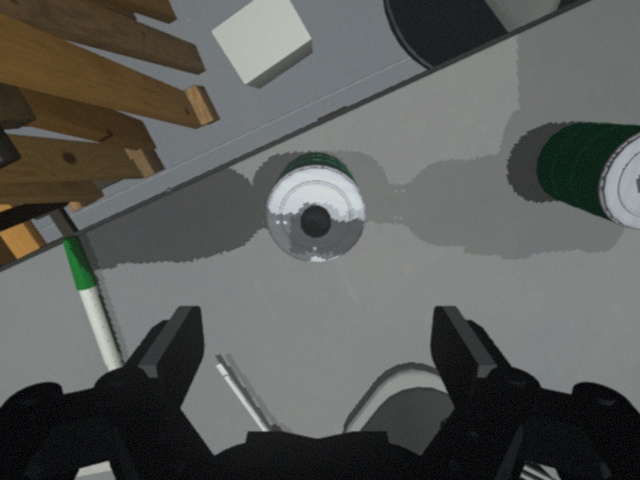

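The right tin's lid is at (316,214) and its knob tip at (315.5,221), so it lies near (0.523,-0.175). The marker is well clear at the left.

Request:
step_arm(targets="1 -0.025 0.009 0 0 0 0;1 -0.025 0.009 0 0 0 0;1 -0.025 0.009 -0.07 0 0 0;1 -0.025 0.009 -0.14 0 0 0;1 -0.025 0.009 -0.2 0 0 0;1 -0.025 0.009 -0.25 0 0 0;1 -0.025 0.009 -0.282 0 0 0;1 -0.025 0.009 -0.282 0 0 0;1 -0.025 0.009 -0.282 0 0 0")

```text
clock: 17.4
eef_pos: [0.5223, -0.1739, 0.0397]
tool_rot: [0.206, 0.979, 0.0, -0.001]
ft_force: [0.7, -0.0, 1.0]
grip_width: 0.0852
grasp_force: 0.0
```

Request:
step_arm(targets="-1 0 0 0 0 0 0;-1 0 0 0 0 0 0;-1 0 0 0 0 0 0;-1 0 0 0 0 0 0;-1 0 0 0 0 0 0;-1 0 0 0 0 0 0")

```text
clock: 17.9
eef_pos: [0.5244, -0.1758, 0.0426]
tool_rot: [0.207, 0.978, 0.0, 0.003]
ft_force: [-0.3, 0.2, 6.5]
grip_width: 0.0624
grasp_force: 66.6
```

Request:
step_arm(targets="-1 0 0 0.02 0 0 0;-1 0 0 0.06 0 0 0;-1 0 0 0.11 0 0 0;-1 0 0 0.16 0 0 0;-1 0 0 0.21 0 0 0;-1 0 0 0.25 0 0 0;-1 0 0 0.26 0 0 0;-1 0 0 0.26 0 0 0;-1 0 0 0.26 0 0 0;-1 0 0 0.26 0 0 0")

```text
clock: 18.73
eef_pos: [0.5211, -0.1749, 0.1685]
tool_rot: [0.207, 0.978, 0.0, -0.002]
ft_force: [-1.1, -0.3, -2.4]
grip_width: 0.0624
grasp_force: 66.3
```

Request:
step_arm(targets="-1 0 0 0 0 0 0;-1 0 0 0 0 0 0;-1 0 0 0 0 0 0;-1 0 0 0 0 0 0;-1 0 0 0 0 0 0;-1 0 0 0 0 0 0")

```text
clock: 19.23
eef_pos: [0.5224, -0.1753, 0.1702]
tool_rot: [0.207, 0.978, 0.0, -0.0]
ft_force: [-0.8, -0.7, -1.5]
grip_width: 0.0625
grasp_force: 66.3
```

```bash
python3 - <<'E'
from h import *
o=bot.get_obs();print(o["clock"],o["eef_pos"],o["tool_rot"].round(4),o["grip_width"],o["ft_force"],o["tau"],o["joint_pos"])
E
```

```text
19.2333 [ 0.52239848 -0.17530475  0.17016338] [ 2.069e-01  9.784e-01  0.000e+00 -1.000e-04] 0.06250334303643193 [-0.77626838 -0.69808831 -1.5394454 ] [-6.51399660e-04 -4.40940428e+01  2.53801078e+01  4.59381859e-03
  4.62094376e-04  1.02751791e-06] [-3.23755126e-01  3.73706612e-01  2.85778639e-02  1.22588181e+00
 -2.37561265e-05  9.30237377e-02]
```

Right tin weighs about 2 N, so the left tin at 7.5 N is the heaviest. I set this one down and go back.

Request:
step_arm(targets="-1 0 0 -0.05 0 0 0;-1 0 0 -0.1 0 0 0;-1 0 0 -0.15 0 0 0;-1 0 0 -0.2 0 0 0;-1 0 0 -0.235 0 0 0;-1 0 0 -0.25 0 0 0;-1 0 0 -0.254 0 0 0;-1 0 0 -0.257 0 0 0;-1 0 0 -0.258 0 0 0;-1 0 0 -0.258 0 0 0")

```text
clock: 20.07
eef_pos: [0.5224, -0.1754, 0.0427]
tool_rot: [0.207, 0.978, -0.0, 0.0]
ft_force: [-4.1, 0.4, 5.3]
grip_width: 0.0623
grasp_force: 67.3
```

Request:
step_arm(targets="-1 0 0 -0.002 0 0 0;-1 0 0 -0.002 0 0 0;1 0 0 -0.002 0 0 0;1 0 0 -0.002 0 0 0;1 0 0 -0.002 0 0 0;1 0 0 0.05 0 0 0;1 0 0 0.12 0 0 0;1 0 0 0.2 0 0 0;1 0 0 0.28 0 0 0;1 0 0 0.28 0 0 0")

```text
clock: 20.9
eef_pos: [0.5276, -0.177, 0.1905]
tool_rot: [0.207, 0.978, -0.001, 0.008]
ft_force: [1.3, -0.7, 1.7]
grip_width: 0.0854
grasp_force: 0.0
```

Request:
step_arm(targets="1 0.02 0.08 0.01 0 0 0;1 0.04 0.16 0.01 0 0 0;1 0.06 0.24 0.01 0 0 0;1 0.08 0.32 0.01 0 0 0;1 0.1 0.4 0.01 0 0 0;1 0.12 0.48 0.01 0 0 0;1 0.13 0.56 0.01 0 0 0;1 0.14 0.64 0.01 0 0 0;1 0.15 0.72 0.01 0 0 0;1 0.15 0.787 0.01 0 0 0")

```text
clock: 21.73
eef_pos: [0.5982, 0.2214, 0.1859]
tool_rot: [0.206, 0.978, 0.001, 0.001]
ft_force: [1.4, 0.5, -1.2]
grip_width: 0.0855
grasp_force: 0.0
```

Request:
step_arm(targets="1 0 0 0 0 0 0;1 0 0 0 0 0 0;1 0 0 0 0 0 0;1 0 0 0 0 0 0")

```text
clock: 22.07
eef_pos: [0.5975, 0.217, 0.1862]
tool_rot: [0.208, 0.978, -0.0, -0.0]
ft_force: [0.0, -0.0, 0.2]
grip_width: 0.0854
grasp_force: 0.0
```

```bash
python3 - <<'E'
from h import *
o=bot.get_obs();i=bot.camera_info("wrist")
a=bot.camera("wrist"); cv2.imwrite("pics/w7.png",a[:,:,::-1])
print(o["clock"],o["eef_pos"],o["joint_pos"].round(2),o["ft_force"])
print(proj(i,[.5973,.218,.083]),proj(i,[.5973,.218,.099]))
E
```

```text
22.0667 [0.59753422 0.21697164 0.18618788] [ 0.35  0.53  0.32  1.36 -0.    0.77] [ 0.02247747 -0.01374395  0.21862406]
(np.float64(318.80696622638743), np.float64(230.2872219333293)) (np.float64(318.95947552665865), np.float64(238.1416299834733))
```

View pics/w7.png

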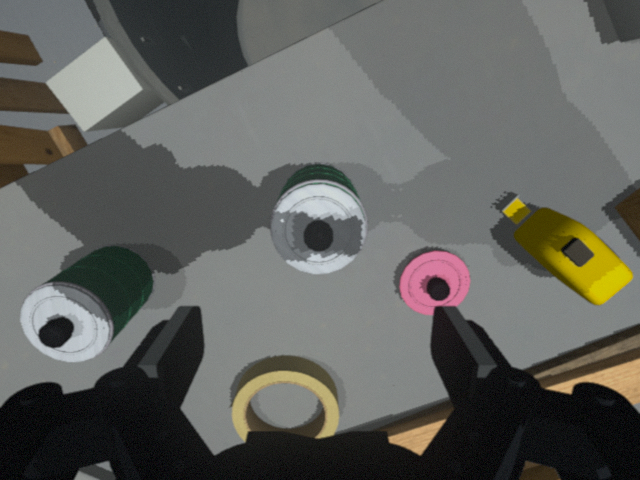

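The left tin stands with its lid on, flange at (319.5,226) and knob tip at (318.5,235). I grasp and lift it.

Request:
step_arm(targets="1 -0.003 0.003 0 0 0 0;1 -0.003 0.003 -0.07 0 0 0;1 -0.003 0.003 -0.14 0 0 0;1 -0.003 0.003 -0.21 0 0 0;1 -0.003 0.003 -0.26 0 0 0;1 -0.003 0.003 -0.292 0 0 0;1 -0.003 0.003 -0.292 0 0 0;1 -0.003 0.003 -0.292 0 0 0")

```text
clock: 22.78
eef_pos: [0.5953, 0.2186, 0.0397]
tool_rot: [0.208, 0.978, -0.001, -0.001]
ft_force: [0.1, 0.1, 0.0]
grip_width: 0.0854
grasp_force: 0.0
```

Request:
step_arm(targets="-1 0 0 0 0 0 0;-1 0 0 0 0 0 0;-1 0 0 0 0 0 0;-1 0 0 0 0 0 0;-1 0 0 0 0 0 0;-1 0 0 0 0 0 0")

```text
clock: 23.28
eef_pos: [0.5974, 0.2191, 0.0433]
tool_rot: [0.207, 0.978, 0.0, 0.002]
ft_force: [-2.3, -3.5, 4.9]
grip_width: 0.0634
grasp_force: 66.4
```

Request:
step_arm(targets="-1 0 0 0.02 0 0 0;-1 0 0 0.06 0 0 0;-1 0 0 0.11 0 0 0;-1 0 0 0.16 0 0 0;-1 0 0 0.21 0 0 0;-1 0 0 0.26 0 0 0;-1 0 0 0.29 0 0 0;-1 0 0 0.3 0 0 0;-1 0 0 0.3 0 0 0;-1 0 0 0.3 0 0 0")

```text
clock: 24.12
eef_pos: [0.5951, 0.2196, 0.189]
tool_rot: [0.207, 0.978, -0.001, -0.001]
ft_force: [0.4, -0.7, -8.3]
grip_width: 0.0639
grasp_force: 68.7
```

Request:
step_arm(targets="-1 0 0 0 0 0 0;-1 0 0 0 0 0 0;-1 0 0 0 0 0 0;-1 0 0 0 0 0 0;-1 0 0 0 0 0 0;-1 0 0 0 0 0 0;-1 0 0 0 0 0 0;-1 0 0 0 0 0 0")

```text
clock: 24.78
eef_pos: [0.5959, 0.2197, 0.1903]
tool_rot: [0.207, 0.978, 0.0, 0.0]
ft_force: [1.3, -0.3, -8.5]
grip_width: 0.0635
grasp_force: 68.7
```

Held about 14.7 cm up. I run a quick numeric check of the scene against the first top image, then hand in.

```bash
python3 - <<'E'
from h import *
a=cv2.imread("pics/top1.png").astype(int); b=bot.camera("top")[:,:,::-1].astype(int)
for n,(u,v,w) in dict(b=(303,254,16),c=(380,279,16),pink=(209,215,14),tape=(273,190,22),meas=(170,210,18),marker=(460,275,26),driver=(427,205,36)).items():
    print(n,abs(a-b)[v-w:v+w,u-w:u+w].mean().round(1))
print(bot.get_obs()["eef_pos"],bot.get_obs()["grasp_force"])
bot.job_done()
E
```

```text
b 18.4
c 11.4
pink 54.1
tape 6.7
meas 72.1
marker 6.6
driver 6.4
[0.59596177 0.21969397 0.19038746] 68.67521457374096
the job is handed in; nothing more can be done
```

I put the loose lid on the open tin, hefted all three from left to right, and handed in holding the heaviest, the left tin. It reads about 7.5–8.5 N, against about 4.4 N for the middle and 2 N for the right. It hangs upright about 14.7 cm above the bench; the other two are set back on it. My last overhead image check passed most of the scene, but it can't vouch for the tape measure or the pink lid: both areas differed strongly from the first picture, probably because the raised arm now blocks the view there, and both still looked in place in the wrist image just before the final grasp.

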